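Ease the vacuum pump over compression and shut its guard

TASK

Get the bench vacuum pump ready to restart: turn its flywheel by hand the way of the arrow (its top away from you), easing it over the compression without spinning it, until the resistance has peaked and just given way, and leave it there with the white line about a centimetre past the red pointer. Stand the red-capped bottle that is in the way of the clear guard door upright in the free half of the blue tray, and swing the guard fully shut over the wheel. Leave everything else on the bench where it is.

Things in the scene. Friction and masses are not known exactly. Their poses are not given: they have to be found in the camera images.
- wheel_centre (a point): centre of the dark flywheel, on the level shaft, 112 mm above the bench. Frame fixed to the pump (does not turn with the wheel): y the shaft axis towards the guard, z up, x away from the robot (yaw -0.15 to 0.2). Wheel: 180 mm disc, rim 18 mm thick and open from above, to be pinched by its two flat faces. Coaxial pump body, radius 58 mm, begins 36 mm behind the wheel's inner face (-y)
- pump: bench vacuum pump, fixed; origin under it, axes as wheel_centre, which lies at (0, 90, 112) mm. Base plate x -145 to 145, y -167 to 138, top at 26. Blue motor at y -167 to -25. Highest parts: terminal box (x 0, y -95, top 193), filter and gauge (x 133, y -33 to 43, top 201). The red pointer aims at the rim on the far side, 75 degrees past the top
- flywheel (a joint): flywheel angle (rad), grows the way of the yellow arrow (top of the wheel away from the robot). 0 = top dead centre: white line across the rim at the red pointer. Starts at -1.7 to -1.1, ends of travel -3.3 and 3.3. Friction 0.36 N m; trapped air adds resistance from -0.72, peak 0.45 N m more near -0.4, none at 0, then pushes onward. Let go, it stays below -0.7 or at -0.2 to 0.2
- guard (a joint): angle of the clear, yellow-framed guard door (rad): 0 = fully shut, parallel to the wheel and 40 mm from the wheel's centre; grows as its free end swings away from the wheel (+y of wheel_centre), then away from the robot; starts open at 1.2 to 1.45. Light friction (about 0.6 N at the knob) holds it where it is left
- guard_hinge (a point): a point of the guard's upright hinge axis, which stands at the pump's far side (fixed to the pump; axes as wheel_centre). The door is 215 mm long from this axis, 10 mm thick, from 30 to 200 mm above the bench
- guard_knob (a point): upright round black knob on top of the door near its free end, 200 mm from the hinge axis: 18 mm in diameter, from 200 to 242 mm above the bench; the point is 226 mm above the bench. It is fixed to the door and turns with it
- bottle_mid (a point): white plastic reagent bottle with a red cap, standing on the bench in the door's path: body 66 mm in diameter, 176 mm tall, 0.22 to 0.45 kg. The point is on its axis half-way up, 88 mm above its underside, z along the axis. Cap 40 mm in diameter, from 64 to 88 mm above the point
- tray: blue open tray, 210 mm (its x) by 120 mm (its y), walls 4 mm thick and 30 mm tall, floor 4 mm; origin at the centre of its underside. It stands to the left or to the right of the pump, does not move, and has the orange-capped bottle in its +x half
- tray_free (a point): middle of the free half of the tray, on its inner floor (4 mm above the bench), 50 mm to -x of the tray's centre; x, y as the tray's
- bottle_b: white reagent bottle with an orange cap, same size as the other, standing in the far half of the tray; bystander; origin at the middle of its underside
- dropper_a: small black dropper bottle, blue tip, 25 mm wide, 60 mm tall, on the bench beside the pump; bystander; origin at the middle of its underside
- dropper_b: small black dropper bottle, green tip, 25 mm wide, 60 mm tall, on the bench behind the pump; bystander; origin at the middle of its underside
- tube_rack: orange rack of capped tubes, 200 x 90 mm, 95 mm tall; bystander; origin at the middle of its underside
- tip_box: box of pipette tips, 120 x 85 mm, 52 mm tall; bystander; origin at the middle of its underside
- spanner: spanner lying flat, 130 mm long; bystander; origin at the middle of its underside
- beaker: beaker, 68 mm wide, 90 mm tall; bystander; origin at the middle of its underside
- wash_bottle: wash bottle, 70 mm wide, 215 mm tall, behind the pump; bystander; origin at the middle of its underside
- bottle: the same red-capped bottle by its underside: origin at the middle of its underside, z up its axis
Things that resemble listed ones, but are neither listed nor needed, are in the scene too. Leave any green look-alike of the tray alone.

How it is judged:
By the outcome, as a careful person would: the job done as asked, in the order asked, and still so for the second after the job is handed in, with the robot touching nothing.
It also fails if it takes over 72 s, if anything falls off the work surface, if the arm or the gripper's body presses on something with over 40 N, if the wrist force passes 120 N, or if a joint passes its speed limit or range.

ROBOT

A 6-joint arm with a two-finger parallel gripper is mounted at the origin on the work surface. World frame = base frame: x ahead of the robot, y to its left, z up, the work surface at z = 0. Lengths are in mm, angles in degrees, forces in N, time in s.
With the tool pointing down it reaches from about 300 to 850 mm from the base axis. Payload 4.2 kg.
Tool frame: the origin (TCP) lies at the very end of the fingers, on their centre line; the grasp point (between the pads) lies 19 mm behind it; z points along the fingers, y is the line along which they close (so a half turn about z gives the same grasp; the last joint's range is limited). The gripper opens to 91 mm and grips with 3 to 60 N. Pads are 32 mm wide; open, the fingers measure 118 mm over their backs; the gripper's body (76 mm by 178 mm) begins 60 mm behind the grasp point.
Start: joints at [-1.146, 18.312, 89.639, -0, 72.044, -1.146], TCP at [575.016, 0, 213.976] pointing down, gripper open.
Joint ranges: [-177.97, 177.97], [-48.28, 115.42], [12.27, 149.76], [-77.06, 257.06], [2.81, 150.46], [-146.56, 146.56]. Speed limits (degrees/s): [147.25, 147.25, 180, 180, 180, 180].

INTERFACE

Orientations are given as [roll, pitch, yaw] about the fixed x, y, z axes, in that order (R = Rz(yaw) Ry(pitch) Rx(roll)).
In Python, from workcell import env, eyes gives the robot as it stands.
- The arm moves only by the tool send_rows, never from a script. Its argument "targets" is text: rows parted by semicolons, each of 7 numbers parted by spaces: the shift along the tool's x, y, z in m, then the turn, a rotation vector about the tool's x, y, z in degrees, then the opening in per cent of the stroke, from 0 (shut) to 100 (fully open). A call has 1 to 12 rows; each row is the pose to reach, as a shift and turn from the pose commanded when the call began, along the tool's axes at that moment; what a row does not reach only later rows make up. A row lasts 1/12 s, in which the tool goes at most 41.7 mm and 7.16 degrees, less where a joint would pass 70% of its speed; a pose out of reach is approached as far as the arm can. A call with a gripper value outside its range is refused whole. The fingers move at their own pace and stop on an object; "grip_force" is the grip in N (left out, the last holds). Time passes only in rows, so rows that repeat a pose let the fingers close. It gives the time, the measured TCP pose, the force, the opening and the grip force at its end, in the units of the state.
- env.state(): the state, without advancing time (a new reading comes with each control period).
- eyes.grab_frame(name): name is "scene" or "side" or "wrist"; returns a dict with "image" (480x640x3 uint8, blue, green, red), "fovy" (degrees; the focal length in pixels is half the picture's height over the tangent of half this angle, whatever the lens; pixels are square), "cx", "cy" (the principal point, pixels), "eye" and "attitude" of the camera in the world. Camera axes: x right, y up, looking along -z (the intrinsics and any distortion apply to the point x, -y, -z); pixel columns grow to the right and rows downward; lengths in mm; the calibration is good to about 2 mm. The wrist camera is an equidistant fisheye: a pixel r from the principal point sees the ray r / f radians off the axis. A picture is of the moment at which its call begins. There is no depth.
- env.job_done(): hands the job in; it is judged then, once.
The state is a dict: "time_s": time; "qpos": joint angles; "qvel": joint speeds; "effort": joint torques, N m; "ee_pos": TCP position; "ee_rot": TCP orientation; "force": force on the tool from outside, world axes, zero at the start; "torque": the same for the moment, N m; "gripper_width": finger opening in mm; "gripper_force": force on a finger pad.
Only numpy, scipy, OpenCV 4.12 (cv2) and the standard library are available. Lean on these libraries where they do the work, as an engineer would, in place of code of your own. Each camera call takes 0.05 s, during which the arm holds its last target. There are 200 camera calls.

## Working session

There is one attempt and no reset: what is moved stays moved. The work goes in short steps, Python scripts to look and compute and a tool call to move; the robot and the scene stay as the last step left them, time stands still between calls to the robot, and variables do not carry over. Pictures are saved under pics/ and viewed, at most 10 in all, crops included, and the job is handed in when it is done.

Besides the shell and the picture viewer there is one more tool, called as name(argument=value, ...), one argument or row to a line, values as JSON. send_rows: Moves the arm, as the interface text tells. Its arguments: {"type":"object","properties":{"targets":{"type":"string"},"grip_force":{"type":"number"}},"required":["targets"]}

```bash
ls; mkdir -p pics; python3 - <<'E'
from workcell import env, eyes
import cv2,pickle
d={}
for n in ("scene","side","wrist"):
    f=eyes.grab_frame(n); d[n]=f; cv2.imwrite(f"pics/a_{n}.png",f["image"])
    print(n,{k:v for k,v in f.items() if k!="image"})
pickle.dump(d,open("f0.pkl","wb"))
print(env.state())
E
```

```text
pics
scene {'fovy': 52.77421926583978, 'cx': 322.71534525000266, 'cy': 239.74423500363898, 'eye': array([1120.62010126, -241.17441366, 1195.05516254]), 'attitude': array([31.86025663, -0.21013906, 66.94309443])}
side {'fovy': 54.93435720435669, 'cx': 325.237754795151, 'cy': 232.95282845139945, 'eye': array([893.37757163, 936.52116519, 933.99182799]), 'attitude': array([ 5.16349680e+01, -2.72423187e-02,  1.57018293e+02])}
wrist {'fovy': 65.70646984690485, 'cx': 325.56784494080773, 'cy': 240.29055954701312, 'eye': array([574.10829486,  78.23710694, 385.30938449]), 'attitude': array([-16.00789225,   0.09520139,  -0.03096348])}
{'time_s': 0.15, 'qpos': array([-1.14616135e+00,  1.83428306e+01,  8.96907634e+01, -9.44679963e-04,
        7.20446624e+01, -1.14472291e+00]), 'qvel': array([ 0.08605078, -0.19616275, -0.12630576, -0.03944161,  0.12917579,
       -0.05817007]), 'effort': array([-5.72294630e-04, -4.12774551e+01, -2.32154489e+01,  7.26667210e-02,
        4.33494255e-02, -9.00343002e-05]), 'ee_pos': array([5.74610893e+02, 8.19485774e-04, 2.13314597e+02]), 'ee_rot': array([-1.79921741e+02, -6.65300687e-04,  8.99988529e+01]), 'force': array([ 0.54333509,  0.11599218, -0.60262137]), 'torque': array([-0.01393508, -0.00584261,  0.01559027]), 'gripper_force': 0.0, 'gripper_width': 91.20317149583954}
```

View pics/a_scene.png

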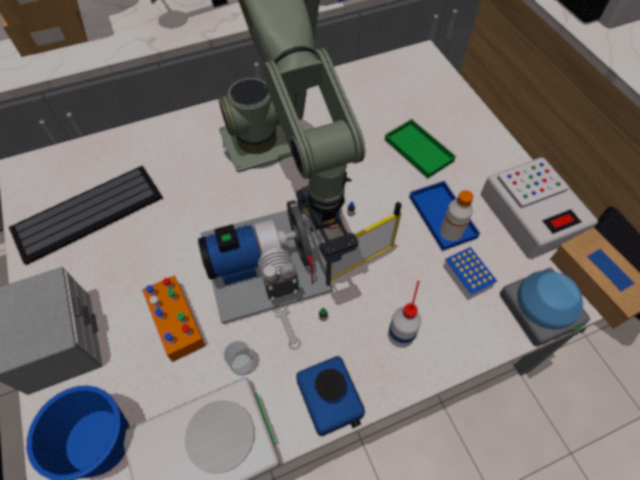

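View pics/a_side.png

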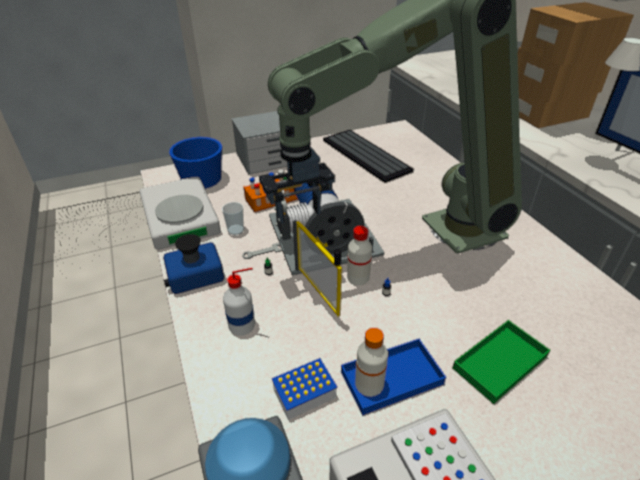

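Scene: red-capped bottle is hidden behind the gripper (~(335,245)); tray at (445,215), guard knob (397,208), green look-alike tray (420,148). Side: red cap of the bottle (361,234), tray (393,375), dropper_a (387,287), wheel (338,230); the red-topped wash bottle (235,290) is behind the pump and isn't the one.

View pics/a_wrist.png

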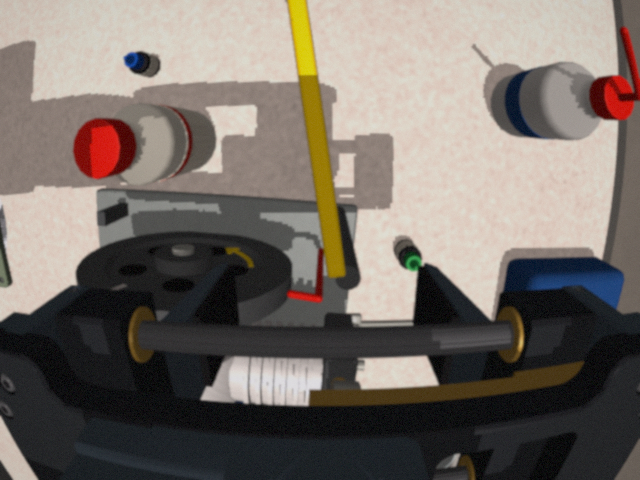

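```bash
cat > h.py <<'E'
import numpy as np, cv2, pickle
from scipy.spatial.transform import Rotation as Ro
def RR(a): return Ro.from_euler('xyz',a,degrees=True).as_matrix()
def ray(f,u,v,fish=False):
    F=240/np.tan(np.radians(f['fovy']/2)); x=(u-f['cx'])/F; y=(v-f['cy'])/F
    if fish:
        r=np.hypot(x,y); s=np.sin(r)/r if r>1e-9 else 1; c=np.array([x*s,-y*s,-np.cos(r)])
    else: c=np.array([x,-y,-1.])
    c=RR(f['attitude'])@c; return f['eye'],c/np.linalg.norm(c)
def plane(f,u,v,z,fish=False):
    o,d=ray(f,u,v,fish); return o+d*(z-o[2])/d[2]
def tri(*rs):
    A=np.zeros((3,3));b=np.zeros(3)
    for o,d in rs:
        P=np.eye(3)-np.outer(d,d);A+=P;b+=P@o
    p=np.linalg.solve(A,b); return p,[float(np.linalg.norm((np.eye(3)-np.outer(d,d))@(p-o))) for o,d in rs]
def proj(f,p,fish=False):
    c=RR(f['attitude']).T@(np.array(p)-f['eye']); F=240/np.tan(np.radians(f['fovy']/2))
    x,y,z=c[0],-c[1],-c[2]
    if fish:
        r=np.hypot(x,y);k=np.arctan2(r,z)/r
    else:k=1/z
    return np.array([f['cx']+F*k*x,f['cy']+F*k*y])
def blobs(im,lo,hi,mn=30):
    hsv=cv2.cvtColor(im,cv2.COLOR_BGR2HSV)
    m=cv2.inRange(hsv,np.array(lo),np.array(hi))
    if lo[0]==0: m|=cv2.inRange(hsv,np.array([172,lo[1],lo[2]]),np.array([180,hi[1],hi[2]]))
    n,l,s,c=cv2.connectedComponentsWithStats(m)
    return [(int(s[i,4]),c[i].round(1).tolist(),s[i,:4].tolist()) for i in range(1,n) if s[i,4]>=mn],l
E
python3 - <<'E'
from h import *
d=pickle.load(open('f0.pkl','rb'))
for n in d:
    print(n)
    for nm,lo,hi in (('red',(0,150,70),(6,255,255)),('orange',(8,170,120),(18,255,255)),('yellow',(22,120,100),(34,255,255)),('blue',(105,150,60),(125,255,255))):
        print(nm,blobs(d[n]['image'],lo,hi,20)[0])
im=d['side']['image'][180:330,240:440]
cv2.imwrite('pics/b.png',cv2.resize(im,(800,600),interpolation=cv2.INTER_CUBIC))
E
```

```text
scene
red [(193, [561.9, 220.5], [551, 214, 23, 14]), (36, [310.1, 260.7], [308, 256, 5, 13]), (40, [166.1, 281.1], [162, 278, 8, 7]), (151, [410.0, 310.3], [404, 303, 13, 15]), (41, [185.6, 328.5], [183, 325, 7, 8])]
orange [(115, [465.7, 196.2], [459, 191, 14, 11]), (1794, [173.6, 317.4], [143, 277, 59, 78])]
yellow [(157, [376.0, 224.9], [356, 214, 40, 23]), (141, [365.0, 260.2], [332, 245, 61, 34])]
blue [(1618, [438.5, 211.8], [411, 182, 68, 67]), (1434, [233.7, 251.6], [205, 226, 54, 47]), (573, [610.6, 269.8], [590, 251, 42, 39]), (531, [470.1, 273.9], [447, 252, 49, 42]), (122, [239.0, 272.9], [223, 267, 32, 13]), (24, [149.3, 288.5], [147, 286, 6, 6]), (29, [158.3, 311.7], [156, 309, 6, 6]), (29, [167.9, 336.5], [165, 334, 7, 6]), (2401, [329.6, 398.7], [298, 358, 66, 76]), (6535, [75.5, 432.6], [27, 386, 95, 94])]
side
red [(22, [256.0, 185.7], [254, 184, 5, 5]), (188, [359.9, 232.4], [353, 225, 15, 16]), (28, [358.5, 262.9], [349, 260, 21, 5]), (152, [234.0, 280.4], [227, 271, 14, 17]), (32, [432.3, 431.0], [430, 428, 6, 7]), (31, [452.6, 439.3], [450, 436, 6, 7]), (38, [4
[... 403 characters left out ...]
386.8, 282.8], [385, 279, 5, 8]), (111, [239.3, 320.6], [228, 315, 22, 10]), (3314, [399.1, 376.3], [342, 340, 103, 74]), (1180, [303.2, 385.2], [273, 359, 63, 51]), (24, [443.9, 426.0], [441, 424, 6, 5]), (31, [416.2, 455.7], [413, 453, 7, 7]), (32, [437.3, 464.7], [435, 462, 6, 7]), (38, [459.2, 473.9], [456, 471, 7, 7])]
wrist
red [(1847, [619.0, 86.9], [590, 27, 50, 93]), (133, [187.2, 139.9], [179, 113, 13, 57]), (2964, [103.9, 147.5], [74, 119, 62, 60]), (477, [310.3, 287.4], [286, 249, 37, 54])]
orange []
yellow [(5137, [316.5, 137.2], [287, 0, 58, 278]), (44, [234.2, 251.1], [228, 248, 17, 9])]
blue [(179, [132.8, 60.2], [125, 53, 17, 15]), (1916, [582.3, 282.6], [527, 269, 96, 40])]
```

View pics/b.png

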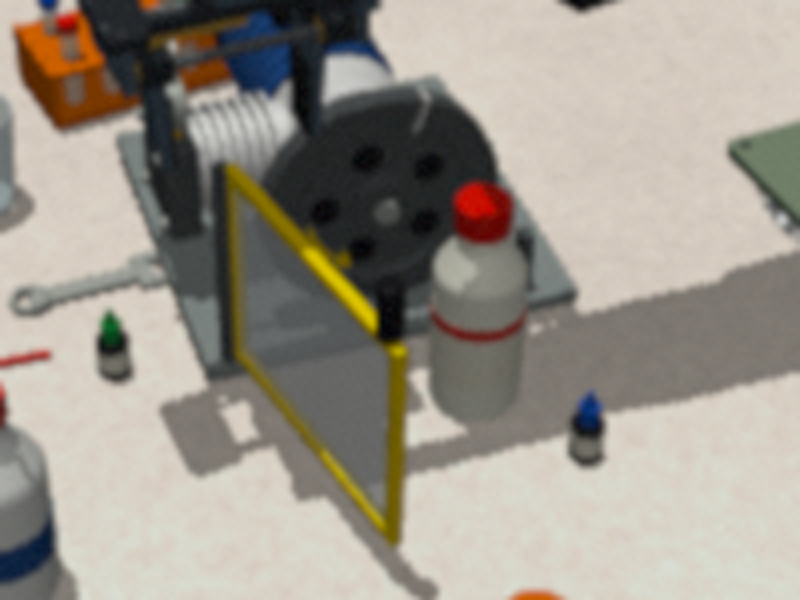

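```bash
python3 - <<'E'
from h import *
d=pickle.load(open('f0.pkl','rb')); S,C,W=d['side'],d['scene'],d['wrist']
p=lambda *a: print(*[x.round(1) if hasattr(x,'round') else x for x in a])
p('cap',*tri(ray(S,359.9,232.4),ray(W,103.9,147.5,True)), plane(W,103.9,147.5,168,True))
p('hub',*tri(ray(S,337,233),ray(W,182,250,True)))
p('plate',plane(W,98,190,26,True),plane(W,357,207,26,True))
p('knob',*tri(ray(C,398,208),ray(S,337.7,254)))
p('hinge',plane(W,345,273,200,True),plane(W,336,276,200,True), plane(S,297,222.5,200),'free end',plane(S,340,267,200))
p('orange',*tri(ray(C,465.7,196.2),ray(S,374,335.3)))
p('redptr',plane(W,305,296,112,True))
# tray side corners
for n in (S,C):
    f=n; l=None
    b,l=blobs(f['image'],(105,150,60),(125,255,255),1000)
    i=[k for k in b if (f is S and abs(k[1][0]-399)<2) or (f is C and abs(k[1][0]-438.5)<2)][0]
    u,v=i[1]; 
    hsv=cv2.cvtColor(f['image'],cv2.COLOR_BGR2HSV);m=cv2.inRange(hsv,np.array((105,150,60)),np.array((125,255,255)))
    n_,L,s,c=cv2.connectedComponentsWithStats(m); k=int(np.argmin(np.hypot(*(c-[u,v]).T)))
    cn,_=cv2.findContours((L==k).astype(np.uint8),0,1)
    h=cv2.approxPolyDP(cv2.convexHull(max(cn,key=cv2.contourArea)),4,True)[:,0]
    for q in h: p('tray',q,plane(f,*q,30)[:2],plane(f,*q,0)[:2])
p('dropA',plane(S,386.8,295,5))
E
```

```text
cap [428.4  79.2 167.6] [0.23218593673629068, 0.2321859367361916] [428.3  79.2 168. ]
hub [455.3  -9.3 109. ] [0.2866597952655342, 0.28665979526547875]
plate [320.   33.4  26. ] [604.4   9.3  26. ]
knob [553.7 203.4 229.8] [3.436876572360145, 3.4368765723601507]
hinge [584.1   6.9 200. ] [579.3   5.2 200. ] [582.3  13.1 200. ] free end [549.4 214.8 200. ]
orange [561.  409.2 176.9] [1.0968802375751014, 1.0968802375752893]
redptr [557.  -46.9 112. ]
tray [419 340] [400.7 362. ] [384.4 343. ]
tray [444 376] [403.2 471.5] [386.9 456. ]
tray [442 383] [417.7 485. ] [401.9 470. ]
tray [362 413] [614.9 480.1] [605.7 464.9]
tray [342 365] [603.8 354.4] [594.2 335.1]
tray [443 182] [407.9 467.7] [389.6 485.9]
tray [478 233] [608.4 464.9] [595.2 483.1]
tray [445 248] [615. 352.] [602.  367.3]
tray [411 197] [420.3 349.7] [402.3 364.9]
tray [412 192] [404.8 361.5] [386.4 377. ]
dropA [385.8 177.9   5. ]
```

The crop confirms the target: white bottle, red cap and red stripe at side (361,234) → world about (428,79), beside the wheel in the door's path. The other red top (wash bottle) is behind the pump.

```bash
cat >> h.py <<'E'
yawP=np.radians(-4.85); PX=np.array([np.cos(yawP),np.sin(yawP),0]); PY=np.array([-np.sin(yawP),np.cos(yawP),0]); WC=np.array([456.,-26.5,112.])
def tool(yaw,tilt=0): # tilt>0: gripper leans to tool +x side
    return Ro.from_euler('z',yaw,degrees=True)*Ro.from_euler('y',tilt,degrees=True)*Ro.from_euler('x',180,degrees=True)
def rel(st,pos,R):
    R0=Ro.from_euler('xyz',st['ee_rot'],degrees=True)
    s=R0.inv().apply(np.array(pos)-st['ee_pos']); r=(R0.inv()*R).as_rotvec(degrees=True)
    print('shift mm',s.round(1),'rotvec',r.round(2)); return s,r
def wheelpose(phi,rt): # tool radial on the wheel at phi deg past the top, TCP at radius rt
    a=np.radians(phi); return WC+rt*(np.sin(a)*PX+np.array([0,0,np.cos(a)])), tool(np.degrees(yawP),phi)
E
python3 - <<'E'
from h import *; from workcell import env
d=pickle.load(open('f0.pkl','rb'));S=d['side']
o,v=ray(S,346.3,206.3)
for off in (9,):
    q=o+v*(((WC+off*PY-o)@PY)/(v@PY)); r=q-WC
    a=np.degrees(np.arctan2(r@PX,r[2])); print('line r',np.hypot(r@PX,r[2]),'deg past top',a,'angle',np.radians(a-75))
p,R=wheelpose(-20,140); print(p); rel(env.state(),p,R)
E
```

```text
line r 85.11202280337183 deg past top -21.609694009093808 angle -1.6861572498029274
[408.28862642 -22.45163132 243.55696691]
shift mm [ -22.5 -166.4  -30. ] rotvec [-16.6   15.26  93.78]
```

send_rows(
  targets="0 0 -0.04 0 0 0 100; 0 0 -0.06 0 0 30 60; -0.0225 -0.1664 -0.06 -16.6 15.3 93.8 46; -0.0225 -0.1664 -0.03 -16.6 15.3 93.8 46; -0.0225 -0.1664 -0.03 -16.6 15.3 93.8 46; -0.0225 -0.1664 -0.03 -16.6 15.3 93.8 46; -0.0225 -0.1664 -0.03 -16.6 15.3 93.8 46; -0.0225 -0.1664 -0.03 -16.6 15.3 93.8 46; -0.0225 -0.1664 -0.03 -16.6 15.3 93.8 46; -0.0225 -0.1664 -0.03 -16.6 15.3 93.8 46; -0.0225 -0.1664 -0.03 -16.6 15.3 93.8 46; -0.0225 -0.1664 -0.03 -16.6 15.3 93.8 46",
)

```text
time_s: 1.15
ee_pos: [408.2, -22.7, 243.8]
ee_rot: [177.4, -16.5, 12.9]
force: [0.3, -0.7, -0.4]
gripper_width: 42.1
gripper_force: 0.0
```

send_rows(
  targets="0 0 0 0 0 0 46",
)

```text
time_s: 1.23
ee_pos: [407.1, -22.2, 243.5]
ee_rot: [177.4, -16.4, 13.2]
force: [-0.3, 0.0, 0.7]
gripper_width: 41.6
gripper_force: 0.0
```

```bash
python3 - <<'E'
from h import *; from workcell import env,eyes
f=eyes.grab_frame("wrist"); pickle.dump(f,open('f1.pkl','wb')); cv2.imwrite('pics/c.png',f['image'])
st=env.state(); print(st['ee_pos'],st['ee_rot'],st['gripper_width'],st['force'],st['time_s'])
p,R=wheelpose(-26,140); rel(st,p,R)
print(proj(f,WC+90*PX,True),'hub',proj(f,WC+17*PY,True), 'top',proj(f,WC+[0,0,90]+9*PY,True),proj(f,WC+[0,0,90]-9*PY,True))
E
```

```text
[407.73671635 -22.21445815 243.7181822 ] [177.3521692  -16.42702795  13.4970728 ] 42.06746664541234 [-0.08588141 -0.28792055  0.71310506] 1.2833
shift mm [-13.5  -4.    2. ] rotvec [-4.02  9.09 17.33]
[365.8448613 123.8753088] hub [317.63530701 212.81825565] top [333.17678501 204.84674076] [360.77936269 213.63534075]
```

View pics/c.png

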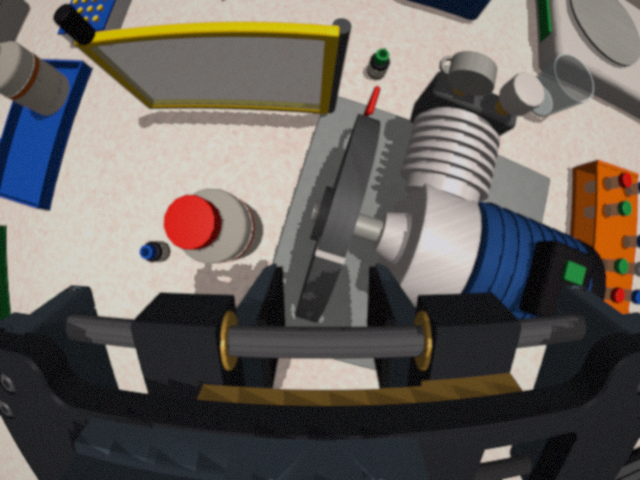

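White line on the rim at (330,257), red pointer tip at (373,100); fingers straddle the near rim but still have 17° of yaw left to turn.

send_rows(
  targets="-0.0135 -0.004 0.002 -4 9.1 17.3 46; -0.0135 -0.004 0.002 -4 9.1 17.3 46; -0.0135 -0.004 0.002 -4 9.1 17.3 46; -0.0135 -0.004 0.002 -4 9.1 17.3 46; -0.0135 -0.004 0.002 -4 9.1 17.3 46",
)

```text
time_s: 1.7
ee_pos: [395.7, -21.3, 238.1]
ee_rot: [180.0, -26.0, -4.7]
force: [-0.1, -0.1, 0.5]
gripper_width: 42.1
gripper_force: 0.0
```

```bash
python3 - <<'E'
from h import *; from workcell import env,eyes
f=pickle.load(open('f1.pkl','rb'))
for nm,(u,v) in dict(a=(317,252),b=(345,260),mid=(331,257)).items():
    # hit the cylinder r=90 about the shaft
    o,d=ray(f,u,v,True); o2=np.array([(o-WC)@PX,o[2]-112]); d2=np.array([d@PX,d[2]])
    A=d2@d2;B=o2@d2;Cc=o2@o2-8100; t=(-B-np.sqrt(B*B-A*Cc))/A; q=o+t*d-WC
    print(nm,'y',q@PY,'deg',np.degrees(np.arctan2(q@PX,q[2])))
f=eyes.grab_frame("wrist"); pickle.dump(f,open('f2.pkl','wb')); cv2.imwrite('pics/d.png',f['image'])
st=env.state(); print(st['ee_pos'],st['ee_rot'],st['gripper_width'],st['time_s'])
p,R=wheelpose(-26,140); rel(st,p,R)
E
```

```text
a y 9.726884435129907 deg -20.056874331371304
b y -8.670877649767583 deg -19.77924331168601
mid y 0.3461692040330719 deg -20.326607092152674
[396.35677878 -21.48565245 238.51403526] [179.97135436 -26.03574561  -4.75532152] 42.12642768008788 1.75
shift mm [-1.7 -0.  -0.1] rotvec [-0.01 -0.04  0.09]
```

View pics/d.png

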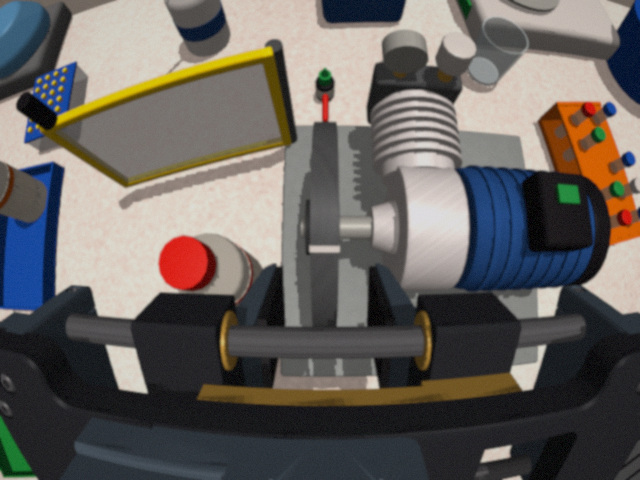

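The tool is aligned with the wheel: rim lies between the fingers at (325,130–320), line at (323,250), pointer (325,107), nothing between fingers and pump body. Descending and gripping.

send_rows(
  targets="-0.0015 0 0.025 0 0 0 46; -0.0015 0 0.045 0 0 0 46; -0.0015 0 0.065 0 0 0 46; -0.0015 0 0.082 0 0 0 46; -0.0015 0 0.082 0 0 0 10; -0.0015 0 0.082 0 0 0 0; -0.0015 0 0.082 0 0 0 0; -0.0015 0 0.082 0 0 0 0; -0.0015 0 0.082 0 0 0 0; -0.0015 0 0.082 0 0 0 0; -0.0015 0 0.082 0 0 0 0; -0.0015 0 0.082 0 0 0 0",
  grip_force=40,
)

```text
time_s: 2.75
ee_pos: [431.2, -23.4, 164.9]
ee_rot: [-179.8, -26.2, -5.0]
force: [6.3, 7.9, -6.1]
gripper_width: 17.8
gripper_force: 40.0
```

send_rows(
  targets="0.002 0 0 0 -2 0 0; 0.00405 0 0.0001 0 -4 0 0; 0.00606 0 0.0003 0 -6 0 0; 0.00807 0 0.0006 0 -8 0 0; 0.01007 0 0.0009 0 -10 0 0; 0.01206 0 0.0013 0 -12 0 0; 0.01403 0 0.0017 0 -14 0 0; 0.01599 0 0.0022 0 -16 0 0; 0.01792 0 0.0028 0 -18 0 0; 0.01984 0 0.0035 0 -20 0 0; 0.02173 0 0.0042 0 -22 0 0; 0.02359 0 0.005 0 -24 0 0",
)

```text
time_s: 3.75
ee_pos: [453.8, -25.2, 171.0]
ee_rot: [-179.8, -2.1, -4.9]
force: [-1.2, 6.6, 0.7]
gripper_width: 17.9
gripper_force: 40.0
```

```bash
python3 - <<'E'
from h import *; from workcell import env,eyes
st=env.state(); print(st['ee_pos'],st['ee_rot'],st['gripper_width'],st['time_s'],st['force'],st['torque'])
f=eyes.grab_frame("wrist"); cv2.imwrite('pics/e.png',f['image'])
E
```

```text
[453.77602833 -25.24340753 170.99914801] [-179.81506764   -2.06061774   -4.92192748] 17.910002113171373 3.75 [-1.20022192  6.59686981  0.69349857] [0.42517572 0.1317458  0.2097736 ]
```

View pics/e.png

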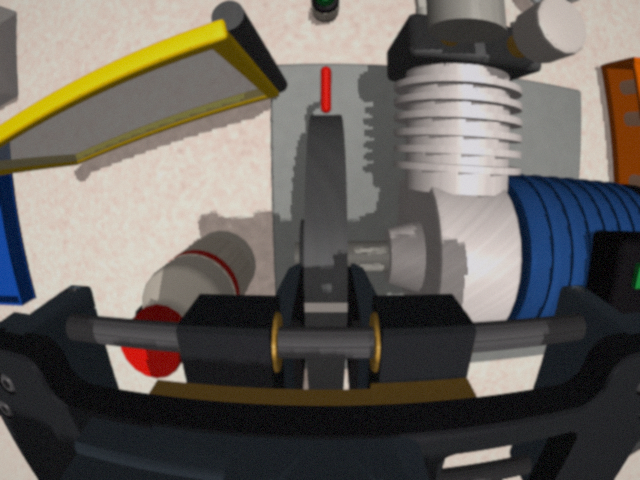

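The wheel turns with the grip; white line now at (325,308), just beyond the fingers, pointer at (325,90). Continuing the same arc.

send_rows(
  targets="0.002 0 0 0 -2 0 0; 0.00405 0 0.0001 0 -4 0 0; 0.00606 0 0.0003 0 -6 0 0; 0.00807 0 0.0006 0 -8 0 0; 0.01007 0 0.0009 0 -10 0 0; 0.01206 0 0.0013 0 -12 0 0; 0.01403 0 0.0017 0 -14 0 0; 0.01599 0 0.0022 0 -16 0 0; 0.01792 0 0.0028 0 -18 0 0; 0.01984 0 0.0035 0 -20 0 0; 0.02173 0 0.0042 0 -22 0 0; 0.02359 0 0.005 0 -24 0 0",
)

```text
time_s: 4.8
ee_pos: [478.0, -27.3, 167.4]
ee_rot: [-179.8, 21.9, -4.9]
force: [-0.9, 4.4, 3.4]
gripper_width: 17.9
gripper_force: 40.0
```

```bash
cat > line.py <<'E'
from h import *
# bright pixels whose ray hits the rim cylinder within its width -> angle past the top
def lineang(f,lo=-90,hi=85,thr=140):
    g=cv2.cvtColor(f['image'],cv2.COLOR_BGR2GRAY).astype(float); out={}
    prof={}
    for phi in np.arange(lo,hi,0.5):
        a=np.radians(phi); vs=[]
        for y in np.linspace(-6,6,7):
            u,v=proj(f,WC+90*(np.sin(a)*PX+np.array([0,0,np.cos(a)]))+y*PY,True)
            if 0<=u<639 and 0<=v<479: vs.append(g[int(round(v)),int(round(u))])
        if len(vs)==7: prof[phi]=float(np.min(vs))
    return prof
E
python3 - <<'E'
from line import *; from workcell import env,eyes
f=eyes.grab_frame("wrist"); cv2.imwrite('pics/f.png',f['image'])
st=env.state(); print(st['ee_pos'],st['ee_rot'],st['time_s'],st['force'])
p=lineang(f,-30,88); print({k:v for k,v in p.items() if v>110})
f=pickle.load(open('f2.pkl','rb'));p=lineang(f,-40,88); print({k:v for k,v in p.items() if v>110})
E
```

```text
[478.80162349 -27.36935563 167.07729869] [-179.77367232   21.98570006   -4.87078216] 4.85 [2.25964047 4.41707148 8.67068862]
{np.float64(25.0): 129.0, np.float64(25.5): 145.0, np.float64(26.0): 146.0, np.float64(26.5): 146.0, np.float64(27.0): 141.0}
{np.float64(-21.5): 142.0, np.float64(-21.0): 181.0, np.float64(-20.5): 195.0, np.float64(-20.0): 196.0, np.float64(-19.5): 188.0, np.float64(-19.0): 165.0, np.float64(-18.5): 128.0}
```

send_rows(
  targets="0.002 0 0 0 -2 0 0; 0.00405 0 0.0001 0 -4 0 0; 0.00405 0 0.0001 0 -4 0 0; 0.00405 0 0.0001 0 -4 0 46; 0.00405 0 0.0001 0 -4 0 46; 0.00405 0 0.0001 0 -4 0 46; 0.00405 0 0.0001 0 -4 0 46; 0.0055 0 -0.02 0 -4 0 46; 0.007 0 -0.04 0 -4 0 46; 0.0082 0 -0.06 0 -4 0 46; 0.0082 0 -0.06 0 -4 0 46",
)

```text
time_s: 5.77
ee_pos: [509.6, -31.6, 220.7]
ee_rot: [-179.9, 25.5, -5.0]
force: [1.0, -0.2, -0.0]
gripper_width: 42.2
gripper_force: 0.0
```

```bash
python3 - <<'E'
from line import *; from workcell import env,eyes
f=eyes.grab_frame("wrist")
st=env.state(); print(st['ee_pos'],st['ee_rot'],st['time_s'],st['force'],st['gripper_width'])
p=lineang(f,-30,88); print({float(k):v for k,v in p.items() if v>110})
for a in (0,-26): 
    p,R=wheelpose(a,125); rel(st,p,R)
p,R=wheelpose(-26,58); rel(st,p,R)
E
```

```text
[508.23082625 -31.5193893  219.09558317] [-179.9493927    25.71226645   -4.97216568] 5.8167 [-0.87958526 -0.24522023  0.32344969] 41.826663365211566
{30.0: 149.0, 30.5: 151.0, 31.0: 152.0, 31.5: 143.0, 32.0: 120.0}
shift mm [-55.   -0.5   6.6] rotvec [-0.08 25.71 -0.13]
shift mm [-98.9  -0.3  41.8] rotvec [-5.000e-02  5.171e+01 -1.500e-01]
shift mm [-46.3  -0.3  83.3] rotvec [-5.000e-02  5.171e+01 -1.500e-01]
```

send_rows(
  targets="-0.014 0 -0.002 0 6.5 0 46; -0.028 0 -0.001 0 13 0 46; -0.042 0 0.002 0 19.5 0 46; -0.055 0 0.0066 0 25.7 0 46; -0.067 0 0.013 0 32 0 46; -0.079 0 0.022 0 39 0 46; -0.09 0 0.032 0 45.5 0 46; -0.099 0 0.042 0 51.7 0 46; -0.083 0 0.054 0 51.7 0 46; -0.065 0 0.068 0 51.7 0 46; -0.0463 0 0.0833 0 51.7 0 46; -0.0463 0 0.0833 0 51.7 0 46",
)

```text
time_s: 6.82
ee_pos: [426.0, -24.2, 158.7]
ee_rot: [-180.0, -25.2, -5.0]
force: [-1.0, 0.0, -0.8]
gripper_width: 42.0
gripper_force: 0.0
```

send_rows(
  targets="0 0 0 0 0 0 20; 0 0 0 0 0 0 0; 0 0 0 0 0 0 0; 0 0 0 0 0 0 0; 0 0 0 0 0 0 0; 0 0 0 0 0 0 0; 0 0 0 0 0 0 0; 0 0 0 0 0 0 0",
  grip_force=50,
)

```text
time_s: 7.48
ee_pos: [429.7, -23.3, 164.4]
ee_rot: [-179.8, -25.9, -5.0]
force: [0.6, 9.5, 0.7]
gripper_width: 17.6
gripper_force: 50.0
```

send_rows(
  targets="0.00152 0 0 0 -1.5 0 0; 0.00303 0 0.0001 0 -3 0 0; 0.00455 0 0.0002 0 -4.5 0 0; 0.00606 0 0.0003 0 -6 0 0; 0.00757 0 0.0005 0 -7.5 0 0; 0.00907 0 0.0007 0 -9 0 0; 0.01057 0 0.001 0 -10.5 0 0; 0.01206 0 0.0013 0 -12 0 0; 0.01354 0 0.0016 0 -13.5 0 0; 0.01501 0 0.002 0 -15 0 0; 0.01647 0 0.0024 0 -16.5 0 0; 0.01792 0 0.0028 0 -18 0 0",
)

```text
time_s: 8.48
ee_pos: [444.8, -24.5, 169.8]
ee_rot: [-179.8, -7.5, -5.0]
force: [-10.2, 5.9, 8.2]
gripper_width: 17.9
gripper_force: 50.0
```

send_rows(
  targets="0.00152 0 0 0 -1.5 0 0; 0.00303 0 0.0001 0 -3 0 0; 0.00455 0 0.0002 0 -4.5 0 0; 0.00606 0 0.0003 0 -6 0 0; 0.00757 0 0.0005 0 -7.5 0 0; 0.00907 0 0.0007 0 -9 0 0; 0.01057 0 0.001 0 -10.5 0 0; 0.01206 0 0.0013 0 -12 0 0; 0.01354 0 0.0016 0 -13.5 0 0; 0.01501 0 0.002 0 -15 0 0; 0.01647 0 0.0024 0 -16.5 0 0; 0.01792 0 0.0028 0 -18 0 0",
)

```text
time_s: 9.48
ee_pos: [461.7, -25.9, 171.0]
ee_rot: [-179.8, 10.6, -4.9]
force: [-11.6, 6.6, 15.0]
gripper_width: 18.0
gripper_force: 50.0
```

```bash
python3 - <<'E'
from line import *; from workcell import env,eyes
f=eyes.grab_frame("wrist"); cv2.imwrite('pics/g.png',f['image'])
st=env.state(); print(st['ee_pos'],st['ee_rot'],st['time_s'],st['force'])
p=lineang(f,-30,95); print({float(k):v for k,v in p.items() if v>90 or k>84})
E
```

```text
[462.64649796 -26.00774991 170.89496803] [-179.81345286   10.66191294   -4.92307108] 9.5333 [-2.80362667  5.70553635 14.28055724]
{63.0: 94.0, 63.5: 107.0, 64.0: 109.0, 64.5: 114.0, 65.0: 115.0, 65.5: 124.0, 66.0: 122.0, 66.5: 110.0, 84.5: 28.0, 85.0: 28.0, 85.5: 40.0, 86.0: 40.0, 86.5: 40.0, 87.0: 40.0, 87.5: 41.0, 88.0: 34.0, 88.5: 34.0, 89.0: 34.0, 89.5: 34.0, 90.0: 34.0, 90.5: 46.0, 91.0: 46.0, 91.5: 46.0, 92.0: 46.0, 92.5: 46.0, 93.0: 46.0, 93.5: 46.0, 94.0: 46.0, 94.5: 48.0}
```

send_rows(
  targets="0.00152 0 0 0 -1.5 0 0; 0.00303 0 0.0001 0 -3 0 0; 0.00455 0 0.0002 0 -4.5 0 0; 0.00606 0 0.0003 0 -6 0 0; 0.00757 0 0.0005 0 -7.5 0 0; 0.00907 0 0.0007 0 -9 0 0; 0.01057 0 0.001 0 -10.5 0 0; 0.01206 0 0.0013 0 -12 0 0; 0.01354 0 0.0016 0 -13.5 0 0; 0.01501 0 0.002 0 -15 0 0; 0.01501 0 0.002 0 -15 0 0",
)

```text
time_s: 10.45
ee_pos: [478.7, -27.4, 166.9]
ee_rot: [-179.8, 25.4, -4.9]
force: [-0.1, 3.5, 13.0]
gripper_width: 17.5
gripper_force: 50.0
```

```bash
python3 - <<'E'
from line import *; from workcell import env,eyes
f=eyes.grab_frame("wrist"); pickle.dump(f,open('f3.pkl','wb'))
st=env.state(); print(st['ee_pos'],st['ee_rot'],st['time_s'],st['force'])
p=lineang(f,50,95); print({float(k):v for k,v in p.items() if v>90})
u,v=proj(f,WC+90*(np.sin(1.31)*PX+np.array([0,0,np.cos(1.31)])),True); print(u,v)
u,v=int(u),int(v); im=f['image'][max(0,v-70):v+50,u-80:u+80]
cv2.imwrite('pics/h.png',cv2.resize(im,None,fx=5,fy=5,interpolation=cv2.INTER_CUBIC))
E
```

```text
[479.27963382 -27.42347156 166.67357406] [-179.79607543   25.24562669   -4.88709046] 10.5 [ 1.86121836  3.87476373 12.57707539]
{}
328.1575068043169 147.5731886565266
```

View pics/h.png

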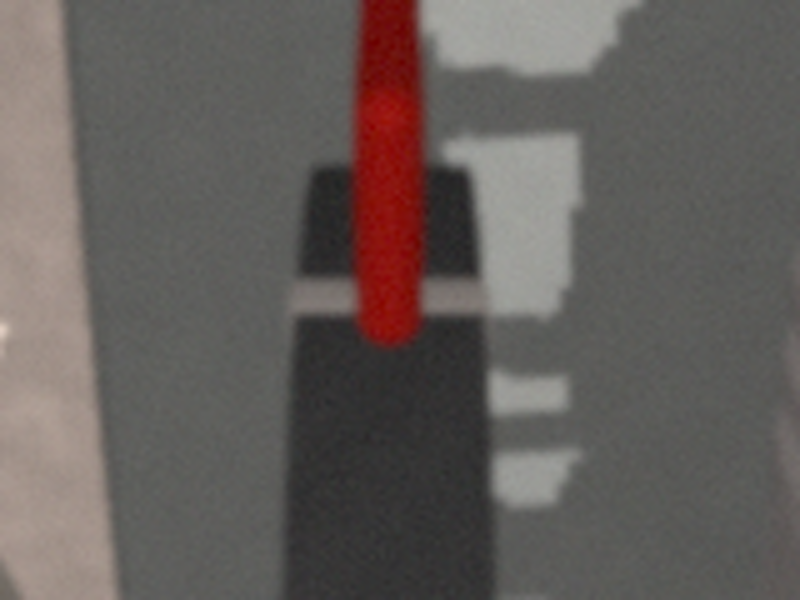

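The line is visible either side of the pointer, at crop y≈297 (frame row ≈137), past the pointer tip projected at row 147.6.

```bash
python3 - <<'E'
from line import *
f=pickle.load(open('f3.pkl','rb'))
for a in range(69,90,2):
    print(a,[proj(f,WC+90*(np.sin(np.radians(a))*PX+np.array([0,0,np.cos(np.radians(a))]))+y*PY,True).round(1).tolist() for y in (7,-7)])
print('line px',248+310/5,77+297/5,248+450/5)
E
```

```text
69 [[312.5, 162.7], [343.9, 162.7]]
71 [[312.6, 157.4], [343.8, 157.4]]
73 [[312.8, 152.4], [343.6, 152.4]]
75 [[313.0, 147.8], [343.4, 147.8]]
77 [[313.1, 143.4], [343.2, 143.4]]
79 [[313.3, 139.3], [342.9, 139.3]]
81 [[313.5, 135.5], [342.7, 135.5]]
83 [[313.7, 132.0], [342.5, 132.0]]
85 [[313.9, 128.8], [342.3, 128.8]]
87 [[314.0, 125.8], [342.1, 125.9]]
89 [[314.2, 123.2], [341.9, 123.2]]
line px 310.0 136.4 338.0
```

Line is at ≈+5.5 to 7° past the pointer (≈8.5–11 mm). Releasing and backing off.

send_rows(
  targets="0 0 0 0 0 0 46; 0 0 0 0 0 0 46; 0 0 0 0 0 0 46; 0 0 0 0 0 0 46; 0 0 -0.02 0 0 0 46; 0 0 -0.04 0 0 0 46; 0 0 -0.06 0 0 0 46; 0 0 -0.08 0 0 0 46; 0 0 -0.08 0 0 0 46",
)

```text
time_s: 11.25
ee_pos: [515.6, -32.1, 238.5]
ee_rot: [-179.9, 24.9, -5.0]
force: [0.3, -0.1, 0.5]
gripper_width: 41.6
gripper_force: 0.0
```

```bash
python3 - <<'E'
from line import *; from workcell import env,eyes
f=eyes.grab_frame("wrist"); pickle.dump(f,open('f4.pkl','wb')); cv2.imwrite('pics/i.png',f['image'])
st=env.state(); print(st['ee_pos'],st['ee_rot'],st['time_s'],st['force'],st['gripper_width'])
rel(st,[428.4,79.2,240],tool(-4.85,0))
g=cv2.cvtColor(f['image'],cv2.COLOR_BGR2GRAY)
for y in (6.5,-6.5):
    r={}
    for a in np.arange(60,100,.5):
        u,v=proj(f,WC+90*(np.sin(np.radians(a))*PX+np.array([0,0,np.cos(np.radians(a))]))+y*PY,True)
        r[float(a)]=int(g[int(round(v)),int(round(u))])
    print(y,{k:v for k,v in r.items() if v>80})
E
```

```text
[514.20945535 -31.9848089  236.78602375] [-179.94781875   25.04356451   -4.97836237] 11.3 [0.03613865 0.39703839 0.76068094] 41.71577586547927
shift mm [ -87.6 -103.3   37.5] rotvec [-0.08 25.04 -0.14]
6.5 {80.0: 109, 80.5: 109, 81.0: 120, 81.5: 117, 82.0: 117, 82.5: 108, 83.0: 108, 83.5: 87}
-6.5 {80.0: 105, 80.5: 105, 81.0: 121, 81.5: 117, 82.0: 117, 82.5: 108, 83.0: 108, 83.5: 87}
```

Line measured at 81.6° past the top, i.e. 6.6° ≈ 10.4 mm past the pointer. Now the bottle.

send_rows(
  targets="-0.022 -0.026 0.002 0 6.3 0 60; -0.044 -0.052 0.011 0 12.5 0 60; -0.066 -0.078 0.022 0 18.8 0 60; -0.0876 -0.103 0.0375 0 25 0 60; -0.0876 -0.103 0.0375 0 25 0 60; -0.0876 -0.103 0.0375 0 25 0 60",
)

```text
time_s: 11.8
ee_pos: [422.1, 79.8, 238.0]
ee_rot: [180.0, 0.4, -4.8]
force: [1.0, 0.1, -0.6]
gripper_width: 55.0
gripper_force: 0.0
```

```bash
python3 - <<'E'
from h import *; from workcell import env,eyes
f=eyes.grab_frame("wrist"); cv2.imwrite('pics/j.png',f['image'])
st=env.state(); print(st['ee_pos'],st['ee_rot'],st['time_s'],st['gripper_width'])
print(blobs(f['image'],(0,150,70),(6,255,255),30)[0])
s=eyes.grab_frame("side"); cv2.imwrite('pics/j_side.png',s['image'])
for b in blobs(s['image'],(0,150,70),(6,255,255),60)[0]: print(b)
rel(st,[428.4,79.2,154],tool(-4.85,0))
print(proj(f,[428.4,79.2,168],True),proj(f,[428.4,79.2,176],True),proj(s,[428.4,79.2,168]))
E
```

```text
[425.2477277   79.38379591 238.91253379] [-179.97880998    0.29103346   -4.87712792] 11.85 54.46294686583703
[(362, [456.0, 50.6], [424, 36, 44, 31]), (2766, [326.0, 242.4], [297, 212, 59, 61])]
(175, [360.3, 232.7], [354, 225, 14, 16])
(148, [233.9, 280.6], [227, 272, 14, 16])
shift mm [ 3.6 -0.1 84.9] rotvec [-0.02  0.29 -0.03]
[325.99552652 241.60765928] [326.00885836 245.0956325 ] [359.94940674 232.23218345]
```

View pics/j.png

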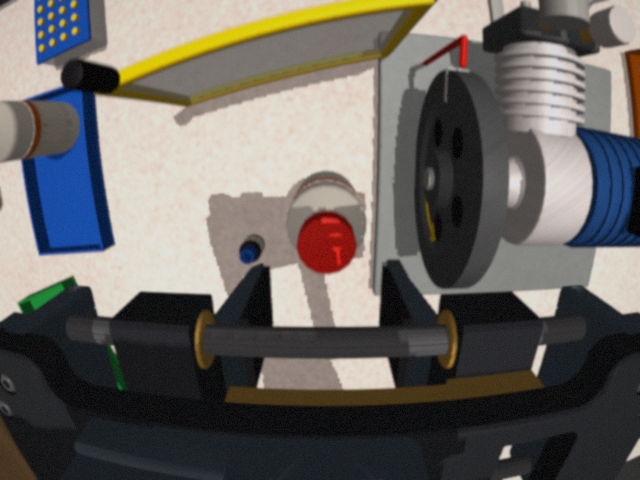

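Cap at (326,242), centred between the fingers exactly as predicted; dropper (250,248) lies outside the finger path; the pump wheel's line is at the pointer. Descending on the cap.

send_rows(
  targets="0.0036 0 0.02 0 0.3 0 66; 0.0036 0 0.045 0 0.3 0 66; 0.0036 0 0.065 0 0.3 0 66; 0.0036 0 0.08 0 0.3 0 66; 0.0036 0 0.085 0 0.3 0 66; 0.0036 0 0.085 0 0.3 0 20; 0.0036 0 0.085 0 0.3 0 0; 0.0036 0 0.085 0 0.3 0 0; 0.0036 0 0.085 0 0.3 0 0; 0.0036 0 0.085 0 0.3 0 0; 0.0036 0 0.085 0 0.3 0 0; 0.0036 0 0.085 0 0.3 0 0",
  grip_force=40,
)

```text
time_s: 12.9
ee_pos: [431.3, 78.9, 155.5]
ee_rot: [-179.9, -0.2, -5.0]
force: [2.1, -0.9, 4.4]
gripper_width: 39.5
gripper_force: 40.0
```

send_rows(
  targets="0 0 -0.015 0 0 0 0; 0 0 -0.035 0 0 0 0; 0 0 -0.06 0 0 0 0; 0 0 -0.085 0 0 0 0; 0 0 -0.1 0 0 0 0; 0 0 -0.1 0 0 0 0; 0 0 -0.1 0 0 0 0",
)

```text
time_s: 13.48
ee_pos: [429.9, 78.9, 254.2]
ee_rot: [-179.9, -0.0, -5.0]
force: [-1.1, 0.1, -3.0]
gripper_width: 39.4
gripper_force: 40.0
```

```bash
python3 - <<'E'
from h import *; from workcell import env,eyes
st=env.state(); print(st['ee_pos'],st['ee_rot'],st['time_s'],st['gripper_width'],st['force'])
s=eyes.grab_frame("side"); print([b for b in blobs(s['image'],(0,150,70),(6,255,255),30)[0]])
for x,y in ((457,413),): rel(st,[x,y,250],tool(-2,0))
# tray rim corners & cross-check from the last wrist picture
f=pickle.load(open('f2.pkl','rb'))
E
```

```text
[429.86818322  78.90696675 254.21979744] [-1.79939754e+02 -4.21473224e-02 -4.97922839e+00] 13.4833 39.36654404195581 [-1.11633267  0.12435341 -3.00330134]
[(34, [357.5, 201.4], [356, 196, 4, 13]), (35, [360.7, 234.6], [351, 232, 21, 5]), (148, [234.0, 280.7], [227, 272, 14, 16]), (32, [432.3, 431.0], [430, 428, 6, 7]), (31, [452.6, 439.3], [450, 436, 6, 7]), (38, [424.7, 470.6], [422, 467, 7, 8])]
shift mm [  -2.  -335.2    4.6] rotvec [-0.06 -0.04 -2.98]
```

send_rows(
  targets="0 -0.01 0 0 0 0 0; 0 -0.035 0.001 0 0 0 0; 0 -0.07 0.002 0 0 0 0; -0.001 -0.105 0.003 0 0 0.5 0; -0.001 -0.14 0.004 0 0 1 0; -0.001 -0.175 0.004 0 0 1.5 0; -0.002 -0.21 0.004 0 0 2 0; -0.002 -0.245 0.004 0 0 2.5 0; -0.003 -0.28 0.004 0 0 3 0; -0.003 -0.308 0.004 0 0 3 0; -0.003 -0.328 0.004 0 0 3 0; -0.003 -0.336 0.004 0 0 3 0",
)

```text
time_s: 14.53
ee_pos: [455.3, 417.2, 248.0]
ee_rot: [180.0, 0.1, -7.8]
force: [-0.1, 0.4, -2.4]
gripper_width: 39.0
gripper_force: 40.0
```

send_rows(
  targets="0 0 0.03 0 0 0 0; 0 0 0.045 0 0 0 0; 0 0 0.045 0 0 0 0",
)

```text
time_s: 14.78
ee_pos: [453.8, 411.8, 200.3]
ee_rot: [179.5, 0.4, -8.0]
force: [-0.9, 0.2, -3.7]
gripper_width: 39.5
gripper_force: 40.0
```

```bash
python3 - <<'E'
from h import *; from workcell import env,eyes
st=env.state(); print(st['ee_pos'],st['ee_rot'],st['time_s'],st['gripper_width'],st['force'])
s=eyes.grab_frame("side"); w=eyes.grab_frame("wrist"); c=eyes.grab_frame("scene")
pickle.dump((s,w,c),open('f5.pkl','wb'))
a=s['image'][250:450,280:480]; b=w['image'][:320]; e=c['image'][150:270,380:520]
can=np.zeros((600,800,3),np.uint8)
can[:400,:400]=cv2.resize(a,(400,400)); can[:400,400:]=cv2.resize(c['image'][140:270,380:510],(400,400)); can[400:]=0
can[400:,:400]=cv2.resize(w['image'][:320],(400,200)); cv2.imwrite('pics/k.png',can)
E
```

```text
[453.7875119  411.8234781  200.33414401] [179.54499322   0.38019077  -7.97935636] 14.7833 39.45271318341046 [-0.94388778  0.20407039 -3.71218089]
```

View pics/k.png

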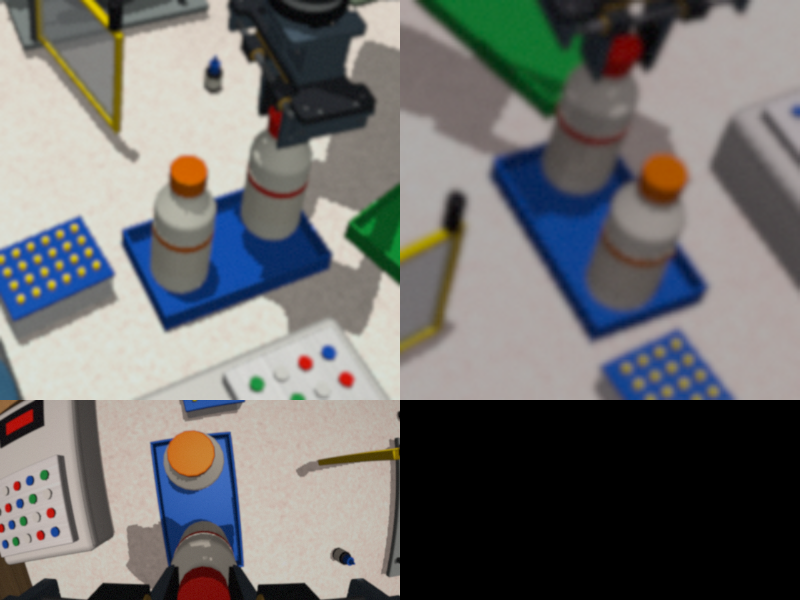

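The bottle hangs upright over the free (near) half; orange bottle at (180,260) in the side crop, tray rim visible in wrist crop at (152,440)–(232,433). Checking the tray centre from this near view.

```bash
python3 - <<'E'
from h import *
s,w,c=pickle.load(open('f5.pkl','rb'))
for q in ((243,64),(371,53),(269,256),(387,256)): print(q,plane(w,*q,30,True)[:2].round(1))
print([b for b in blobs(w['image'],(8,170,120),(18,255,255),100)[0]])
hsv=cv2.cvtColor(w['image'],cv2.COLOR_BGR2HSV);m=cv2.inRange(hsv,np.array((105,150,50)),np.array((125,255,255)))
for v in (70,120,160,200,240):
    x=np.where(m[v])[0]; x=x[(x>200)&(x<420)]; print(v,x.min(),x.max(),plane(w,x.min(),v,30,True)[:2].round(1),plane(w,x.max(),v,30,True)[:2].round(1))
o=[b for b in blobs(w['image'],(8,170,120),(18,255,255),100)[0]][0]; print(plane(w,*o[1],172,True))
E
```

```text
(243, 64) [611.2 466.8]
(371, 53) [603.6 348.9]
(269, 256) [424.5 472.4]
(387, 256) [408.1 357.2]
[(4247, [305.2, 85.5], [268, 50, 75, 72])]
70 242 369 [605.6 468.5] [587.4 353.1]
120 248 375 [557.3 469.8] [540.1 354.1]
160 253 380 [519.4 471.1] [502.4 354.1]
200 259 383 [480.9 472. ] [464.3 355.6]
240 266 386 [441.1 472.3] [424.6 356.6]
[560.54067248 408.62642472 172.        ]
```

send_rows(
  targets="0 -0.001 0.015 0 0 0 0; 0 -0.0015 0.03 0 0 0 0; 0 -0.0015 0.038 0 0 0 0; 0 -0.0015 0.042 0 0 0 0; 0 -0.0015 0.045 0 0 0 0; 0 -0.0015 0.046 0 0 0 0; 0 -0.0015 0.046 0 0 0 0",
)

```text
time_s: 15.52
ee_pos: [457.1, 415.6, 160.4]
ee_rot: [-179.9, -0.1, -8.0]
force: [0.3, -0.2, -2.3]
gripper_width: 39.4
gripper_force: 40.0
```

send_rows(
  targets="0 0 0.001 0 0 0 0; 0 0 0.002 0 0 0 0; 0 0 0.002 0 0 0 0",
)

```text
time_s: 15.77
ee_pos: [457.3, 415.8, 159.5]
ee_rot: [-179.8, -0.1, -8.0]
force: [-0.6, -0.5, 4.7]
gripper_width: 39.2
gripper_force: 40.0
```

send_rows(
  targets="0 0 0 0 0 0 48; 0 0 0 0 0 0 55; 0 0 0 0 0 0 62; 0 0 0 0 0 0 66; 0 0 0 0 0 0 66; 0 0 -0.03 0 0 0 66; 0 0 -0.06 0 0 0 66; 0 0 -0.09 0 0 0 66; 0 0 -0.12 0 0 0 66; 0 0 -0.13 0 0 0 66; 0 0 -0.13 0 0 0 66",
)

```text
time_s: 16.68
ee_pos: [457.7, 416.2, 290.9]
ee_rot: [-179.7, -0.3, -8.0]
force: [0.8, 0.2, -0.0]
gripper_width: 60.1
gripper_force: 0.0
```

```bash
python3 - <<'E'
from h import *; from workcell import env,eyes
st=env.state(); print(st['ee_pos'],st['ee_rot'],st['time_s'],st['gripper_width'],st['force'])
w=eyes.grab_frame("wrist"); s=eyes.grab_frame("side"); c=eyes.grab_frame("scene"); pickle.dump((s,w,c),open('f6.pkl','wb'))
for n,f in (('w',w),('s',s)):
    for b in blobs(f['image'],(0,150,70),(6,255,255),60)[0]: print(n,b)
print('stand proj',proj(w,[457,415.5,172],True),proj(s,[457,415.5,172]))
for n,f,fi in (('w',w,True),('s',s,False),('c',c,False)):
    u,v=proj(f,[553.7,203.4,226],fi); print(n,u,v)
    g=cv2.cvtColor(f['image'],cv2.COLOR_BGR2GRAY); R=40 if fi else 14
    y0,x0=max(0,int(v)-R),max(0,int(u)-R); m=(g[y0:int(v)+R,x0:int(u)+R]<60).astype(np.uint8)
    k,l,stt,cc=cv2.connectedComponentsWithStats(m)
    for i in range(1,k):
        if stt[i,4]>25: print('  dark',stt[i,4],cc[i]+[x0,y0],stt[i,:4]+[x0,y0,0,0])
E
```

```text
[457.72339362 416.18320174 290.92629448] [-179.66391894   -0.29676171   -7.98656483] 16.6833 60.09420902293038 [ 0.8142604   0.24311491 -0.02648525]
w (772, [87.9, 51.9], [67, 36, 43, 33])
w (78, [88.0, 136.4], [84, 132, 9, 10])
w (74, [73.4, 164.9], [70, 160, 8, 11])
w (98, [137.2, 172.1], [132, 167, 11, 12])
w (66, [60.9, 191.8], [57, 187, 9, 11])
w (90, [120.7, 200.8], [116, 196, 10, 11])
w (1873, [327.2, 240.2], [303, 215, 49, 50])
s (151, [234.0, 280.5], [227, 271, 14, 17])
s (269, [420.1, 325.3], [412, 316, 17, 19])
stand proj [327.5492426  234.36814435] [418.23947906 324.12864743]
w 589.4273909726808 92.89799337252688
  dark 1169 [593.37382378  95.13772455] [566  73  63  59]
  dark 49 [552.30612245 100.55102041] [549  97   8   8]
s 336.49024835767955 256.15335658782635
  dark 339 [336.5339233  249.70501475] [322 242  28  24]
c 397.24429244156124 207.63265838772787
  dark 59 [397.25423729 209.33898305] [395 203   6  14]
```

send_rows(
  targets="0.02 0.032 0 0 0 -4 60; 0.04 0.064 0 0 0 -8 60; 0.061 0.096 0 0 0 -12 60; 0.083 0.13 0 0 0 -16 60; 0.104 0.165 0 0 0 -16 60; 0.1247 0.1975 0 0 0 -16 60; 0.1247 0.1975 0 0 0 -16 60; 0.1247 0.1975 0 0 0 -16 60",
)

```text
time_s: 17.5
ee_pos: [552.6, 200.4, 285.3]
ee_rot: [-180.0, 0.2, 7.8]
force: [-0.1, 0.3, -0.0]
gripper_width: 54.8
gripper_force: 0.0
```

```bash
python3 - <<'E'
from h import *; from workcell import env,eyes
st=env.state(); print(st['ee_pos'],st['ee_rot'],st['time_s'],st['gripper_width'],st['force'])
w=eyes.grab_frame("wrist"); cv2.imwrite('pics/l.png',w['image'])
u,v=proj(w,[553.7,203.4,235],True); print('pred',u,v)
g=cv2.cvtColor(w['image'],cv2.COLOR_BGR2GRAY); R=45; y0,x0=int(v)-R,int(u)-R
k,l,stt,cc=cv2.connectedComponentsWithStats((g[y0:y0+2*R,x0:x0+2*R]<60).astype(np.uint8))
for i in range(1,k):
    if stt[i,4]>60: print('dark',stt[i,4],cc[i]+[x0,y0],stt[i,:4]+[x0,y0,0,0],plane(w,*(cc[i]+[x0,y0]),235,True))
# yellow door top bar
hsv=cv2.cvtColor(w['image'],cv2.COLOR_BGR2HSV);m=cv2.inRange(hsv,np.array((22,120,100)),np.array((34,255,255)))
ys,xs=np.where(m)
P=np.array([plane(w,a,b,200,True)[:2] for a,b in zip(xs[::7],ys[::7])])
l=cv2.fitLine(P.astype(np.float32),cv2.DIST_HUBER,0,.01,.01).ravel(); print('bar',l, 'pix',xs.min(),xs.max(),ys.min(),ys.max(),P.min(0),P.max(0))
s,_,c=pickle.load(open('f6.pkl','rb'))
E
```

```text
[552.58449992 200.37279301 285.32630664] [-179.99290813    0.19171929    7.79709852] 17.5 54.779723362795934 [-0.10445319  0.3429949  -0.04400113]
pred 321.5702903540563 258.2743062503448
dark 899 [321.92992214 256.08231368] [309 236  26  41] [555.18038749 203.36796511 235.        ]
bar [3.3127433e-01 9.4353449e-01 5.8429456e+02 1.3756572e+02] pix 165 562 16 251 [546.28195732   5.05804152] [708.68146415 334.21346481]
```

send_rows(
  targets="0.001 0 0.02 0 0 0 55; 0.001 0 0.045 0 0 0 55; 0.001 0 0.07 0 0 0 55; 0.001 0 0.084 0 0 0 55; 0.001 0 0.084 0 0 0 55; 0.001 0 0.084 0 0 0 20; 0.001 0 0.084 0 0 0 0; 0.001 0 0.084 0 0 0 0; 0.001 0 0.084 0 0 0 0; 0.001 0 0.084 0 0 0 0; 0.001 0 0.084 0 0 0 0; 0.001 0 0.084 0 0 0 0",
  grip_force=12,
)

```text
time_s: 18.55
ee_pos: [553.8, 202.4, 203.8]
ee_rot: [-180.0, -0.1, 8.0]
force: [-0.5, -0.9, 1.0]
gripper_width: 17.5
gripper_force: 12.0
```

```bash
python3 - <<'E'
from h import *; from workcell import env
st=env.state(); print(st['ee_pos'],st['ee_rot'],st['gripper_width'],st['force'])
H=np.array([583,5.5]); p0=st['ee_pos'][:2]; r=p0-H; print(np.hypot(*r),np.degrees(np.arctan2(r[1],r[0])))
R0=Ro.from_euler('xyz',st['ee_rot'],degrees=True)
for a in range(6,78,6):
    t=np.radians(a); q=H+np.array([[np.cos(t),-np.sin(t)],[np.sin(t),np.cos(t)]])@r-p0
    print(a,R0.inv().apply([q[0],q[1],0]).round(1)[:2])
E
```

```text
[553.76193481 202.38166243 203.79148319] [-1.79976058e+02 -5.84865594e-02  8.00640600e+00] 17.540091687061054 [-0.46680308 -0.92200142  0.9568953 ]
199.04083363888634 98.44701880304754
6 [-20.8   1.3]
12 [-41.3   4.7]
18 [-61.4  10.2]
24 [-80.8  17.8]
30 [-99.3  27.4]
36 [-116.7   38.9]
42 [-132.8   52.1]
48 [-147.4   67. ]
54 [-160.4   83.3]
60 [-171.6  100.8]
66 [-180.9  119.5]
72 [-188.2  139. ]
```

send_rows(
  targets="-0.0104 0.0004 -0.001 0 0 -3 0; -0.0208 0.0013 -0.001 0 0 -6 0; -0.0311 0.0027 -0.001 0 0 -9 0; -0.0413 0.0047 -0.001 0 0 -12 0; -0.0514 0.0072 -0.001 0 0 -15 0; -0.0614 0.0102 -0.001 0 0 -18 0; -0.0712 0.0138 -0.001 0 0 -21 0; -0.0808 0.0178 -0.001 0 0 -24 0; -0.0901 0.0224 -0.001 0 0 -27 0; -0.0993 0.0274 -0.001 0 0 -30 0; -0.1081 0.0329 -0.001 0 0 -33 0; -0.1167 0.0389 -0.001 0 0 -36 0",
)

```text
time_s: 19.55
ee_pos: [441.9, 148.4, 203.8]
ee_rot: [-179.8, -0.0, 44.1]
force: [-1.9, 3.1, -2.4]
gripper_width: 17.4
gripper_force: 12.0
```

```bash
python3 - <<'E'
from h import *; from workcell import env,eyes
st=env.state(); print(st['ee_pos'],st['ee_rot'],st['gripper_width'],st['force'],st['torque'])
s=eyes.grab_frame('side'); print([b for b in blobs(s['image'],(22,120,100),(34,255,255),40)[0]])
E
```

```text
[441.88929377 148.42733988 203.80861406] [-1.79795722e+02 -1.93413723e-02  4.41381211e+01] 17.368795976845604 [-1.86994171  3.11791288 -2.40274963] [0.43490973 0.3032565  0.06279307]
[(754, [333.5, 249.7], [297, 220, 77, 69])]
```

send_rows(
  targets="-0.0104 0.0004 0 0 0 -3 0; -0.0208 0.0013 0 0 0 -6 0; -0.0311 0.0027 0 0 0 -9 0; -0.0413 0.0047 0 0 0 -12 0; -0.0514 0.0072 0 0 0 -15 0; -0.0614 0.0102 0 0 0 -18 0; -0.0712 0.0138 0 0 0 -21 0; -0.0808 0.0178 0 0 0 -24 0; -0.0901 0.0224 0 0 0 -27 0; -0.0993 0.0274 0 0 0 -30 0; -0.1081 0.0329 0 0 0 -33 0; -0.1167 0.0389 0 0 0 -36 0",
)

```text
time_s: 20.6
ee_pos: [383.5, 39.0, 203.8]
ee_rot: [-179.6, -0.1, 80.1]
force: [-6.7, 1.8, 1.6]
gripper_width: 17.2
gripper_force: 12.0
```

send_rows(
  targets="-0.0035 0.0001 0 0 0 -1 0; -0.007 0.0002 0 0 0 -2 0; -0.0104 0.0004 0 0 0 -3 0; -0.014 0.0006 0 0 0 -4 0; -0.0174 0.0009 0 0 0 -5 0; -0.0174 0.0009 0 0 0 -5 0",
)

```text
time_s: 21.1
ee_pos: [381.1, 21.6, 203.7]
ee_rot: [-179.6, -0.1, 84.9]
force: [-7.8, 1.3, 1.7]
gripper_width: 17.4
gripper_force: 12.0
```

```bash
python3 - <<'E'
from h import *; from workcell import env,eyes
st=env.state(); print(st['ee_pos'],st['ee_rot'],st['gripper_width'],st['force'],st['torque'])
d=st['ee_pos']-WC; print('pump frame',d@PX,d@PY)
E
```

```text
[381.14548578  21.55074371 203.73681835] [-1.79588967e+02 -6.95581349e-02  8.49216812e+01] 17.427783878367087 [-7.78152233  1.33087698  1.67883491] [0.20301092 1.26840053 0.01312222]
pump frame -78.64906061731268 41.549940253810576
```

send_rows(
  targets="-0.001 0 0 0 0 -0.3 0; -0.002 0 0 0 0 -0.6 0; -0.003 0 0 0 0 -0.9 0; -0.003 0 0 0 0 -0.9 0",
)

```text
time_s: 21.43
ee_pos: [381.2, 21.5, 203.7]
ee_rot: [-179.6, -0.4, 85.7]
force: [-7.2, 10.4, 0.6]
gripper_width: 17.8
gripper_force: 12.0
```

send_rows(
  targets="-0.001 0 0 0 0 -0.3 0; -0.002 0 0 0 0 -0.6 0; -0.003 0 0 0 0 -0.6 0; -0.003 0 0 0 0 -0.6 0",
)

```text
time_s: 21.77
ee_pos: [381.1, 20.3, 203.7]
ee_rot: [-179.6, -0.7, 86.3]
force: [-7.0, 15.8, -0.2]
gripper_width: 17.9
gripper_force: 12.0
```

Door is on its stop (10–16 N with no travel). Release straight up.

send_rows(
  targets="0 0 0 0 0 0 40; 0 0 0 0 0 0 50; 0 0 0 0 0 0 50; 0 0 0 0 0 0 50; 0 0 -0.03 0 0 0 50; 0 0 -0.06 0 0 0 50; 0 0 -0.1 0 0 0 50; 0 0 -0.13 0 0 0 50; 0 0 -0.13 0 0 0 50",
)

```text
time_s: 22.52
ee_pos: [387.3, 15.1, 340.7]
ee_rot: [179.2, -0.1, 86.5]
force: [1.3, 0.4, 0.1]
gripper_width: 45.5
gripper_force: 0.0
```

```bash
python3 - <<'E'
from line import *; from workcell import env,eyes
st=env.state(); print(st['ee_pos'],st['ee_rot'],st['gripper_width'],st['force'],st['time_s'])
w=eyes.grab_frame("wrist"); s=eyes.grab_frame("side"); c=eyes.grab_frame("scene"); pickle.dump((s,w,c),open('f7.pkl','wb'))
cs=[b for b in blobs(s['image'],(0,150,70),(6,255,255),150)[0]]; cc=[b for b in blobs(c['image'],(0,130,60),(6,255,255),60)[0]]; print(cs,cc)
# knob in wrist
kx=WC-PX*72+PY*40
u,v=proj(w,[381.2,22,226],True); print('knob pred',u,v)
g=cv2.cvtColor(w['image'],cv2.COLOR_BGR2GRAY); R=50; y0,x0=max(0,int(v)-R),int(u)-R
k,l,stt,ce=cv2.connectedComponentsWithStats((g[y0:int(v)+R,x0:x0+2*R]<60).astype(np.uint8))
for i in range(1,k):
    if stt[i,4]>60: q=plane(w,*(ce[i]+[x0,y0]),228,True); print('dark',stt[i,4],ce[i]+[x0,y0],q,'PY',(q-WC)@PY)
# yellow frame top bar in the side view
hsv=cv2.cvtColor(s['image'],cv2.COLOR_BGR2HSV);m=cv2.inRange(hsv,np.array((22,120,100)),np.array((34,255,255)))
print([b for b in blobs(s['image'],(22,120,100),(34,255,255),20)[0]])
for a in (0,1): pass
print('shut corners pred',[proj(s,WC+x*PX+40*PY+[0,0,z-112]).round(1).tolist() for x,z in ((127,200),(-86,200),(-86,30),(127,30))])
E
```

```text
[387.31234872  15.12364483 340.72610679] [ 1.79180759e+02 -9.03833303e-02  8.64642767e+01] 45.526638949360084 [1.28665768 0.405769   0.13609538] 22.5167
[(152, [234.0, 280.4], [227, 271, 14, 17]), (280, [420.3, 325.0], [412, 316, 18, 19])] [(163, [446.9, 168.1], [440, 161, 15, 15]), (200, [561.7, 220.6], [551, 214, 23, 14]), (171, [410.0, 309.7], [403, 296, 14, 22])]
knob pred 316.2793847098439 227.74412744329683
dark 1978 [332.63195147 239.84074823] [393.57834498  11.7238283  228.        ] PY 32.80937664481411
dark 141 [271.75886525 271.0070922 ] [342.13209053 -11.56734128 228.        ] PY 5.251954246395431
[(702, [332.5, 233.5], [297, 207, 75, 61])]
shut corners pred [[294.3, 220.6], [368.8, 206.3], [365.5, 252.9], [296.8, 267.9]]
```

```bash
python3 - <<'E'
from line import *
s,w,c=pickle.load(open('f7.pkl','rb'))
print('cap',*tri(ray(s,420.3,325),ray(c,446.9,168.1)))
hsv=cv2.cvtColor(s['image'],cv2.COLOR_BGR2HSV);m=cv2.inRange(hsv,np.array((22,120,90)),np.array((34,255,255)))
for u in range(300,372,10):
    v=np.where(m[195:290,u])[0]
    if len(v): q=plane(s,u,v[0]+195,200)-WC; print(u,'x',round(q@PX,1),'y(back top edge)',round(q@PY,1))
im=w['image'];hw=cv2.cvtColor(im,cv2.COLOR_BGR2HSV);mw=cv2.inRange(hw,np.array((22,120,90)),np.array((34,255,255)))
ys,xs=np.where(mw); P=np.array([(plane(w,a,b,200,True)-WC) for a,b in zip(xs[::5],ys[::5])]); X,Y=P@PX,P@PY
for x in range(-90,130,20):
    k=abs(X-x)<4
    if k.any(): print('w',x,Y[k].min().round(1),np.median(Y[k]).round(1),Y[k].max().round(1))
g=cv2.cvtColor(im,cv2.COLOR_BGR2GRAY)
for y in (6.5,0,-6.5):
    r={}
    for a in np.arange(30,90,1.):
        u,v=proj(w,WC+90*(np.sin(np.radians(a))*PX+np.array([0,0,np.cos(np.radians(a))]))+y*PY,True)
        if 0<=u<639 and 0<=v<479: r[int(a)]=int(g[int(round(v)),int(round(u))])
    print(y,{k:v for k,v in r.items() if k>70})
E
```

```text
cap [453.95842515 417.95697923 169.4893998 ] [1.0042065088135783, 1.0042065088136285]
300 x 110.8 y(back top edge) 37.7
310 x 82.9 y(back top edge) 37.4
320 x 54.7 y(back top edge) 37.0
330 x 26.1 y(back top edge) 36.7
340 x -2.7 y(back top edge) 36.4
350 x -31.9 y(back top edge) 36.0
360 x -58.0 y(back top edge) 44.5
370 x -89.5 y(back top edge) 39.8
w -90 37.8 49.2 68.4
w -70 37.3 44.8 69.5
w -50 36.7 43.9 69.3
w -30 37.1 44.3 69.0
w -10 36.7 43.9 69.6
w 10 36.2 42.8 69.5
w 30 35.8 43.3 69.4
w 50 36.3 42.9 68.6
w 70 36.8 42.6 62.2
w 90 37.4 42.3 47.9
w 110 35.9 41.9 47.6
6.5 {71: 87, 72: 86, 73: 49, 74: 49, 75: 53, 76: 53, 77: 53, 78: 55, 79: 34, 80: 40, 81: 40, 82: 40, 83: 45, 84: 45, 85: 45, 86: 57, 87: 57, 88: 71, 89: 71}
0 {71: 62, 72: 62, 73: 62, 74: 61, 75: 51, 76: 50, 77: 50, 78: 50, 79: 41, 80: 36, 81: 33, 82: 33, 83: 33, 84: 29, 85: 29, 86: 27, 87: 24, 88: 24, 89: 26}
-6.5 {71: 57, 72: 57, 73: 56, 74: 56, 75: 57, 76: 57, 77: 58, 78: 54, 79: 54, 80: 57, 81: 58, 82: 54, 83: 54, 84: 54, 85: 44, 86: 44, 87: 45, 88: 33, 89: 33}
```

The door lies parallel to the wheel along its whole length (back edge at 36–37 mm), the bottle's cap is at (454,418) at standing height in the free half, and the wheel hasn't been touched since its check.

```bash
python3 -c "
from workcell import env
print(env.job_done())"
```

```text
the job is handed in; nothing more can be done
None
```

The job is handed in at about 23 s of the 72 s allowed. The flywheel was eased over compression and left with the white line about 10 mm past the red pointer. The red-capped bottle stands upright in the tray's free half, and the guard is shut against its stop.

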